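# Close the side guide of the tin chute up to the tins

## Robot

A 7-joint arm with a two-finger parallel gripper is mounted at the origin on the work surface. World frame = base frame: x ahead of the robot, y to its left, z up, the work surface at z = 0. Lengths are in m, angles in rad, forces in N, time in s.
With the tool pointing down it reaches from about 0.425 to 0.875 m from the base axis. Payload 9.9 kg.
Tool frame: the origin (TCP) lies on the mounting face of the last link; the fingertips stand 173 mm ahead of it and the grasp point (between the pads) lies 155 mm ahead of it (bot.finger_overhang is the distance from the TCP to the fingertips, in m); z points along the fingers, y is the direction in which the jaws open and shut (so a half turn about z gives the same grasp; the last joint's range is limited). The gripper opens to 85 mm and grips with 20 to 120 N. Pads are 22 mm wide; open, the fingers measure 114 mm over their backs; the gripper's body (76 mm by 85 mm) begins 54 mm behind the grasp point. The pads swing forward as they close: fully open they stand 13 mm farther back than shut.
Start: joints at [1.103, 0.576, 0.025, 1.437, -0.015, 1.129, -0.057], TCP at [0.253, -0.626, 0.405] pointing down, gripper open.
Joint ranges: [-2.76, 2.76], [-0.34, 2.15], [-1.52, 1.57], [0.19, 2.46], [-1.09, 4.23], [0.17, 1.99], [-2.82, 2.82]. Speed limits (rad/s): [2.22, 2.22, 3.01, 3.01, 3.14, 3.14, 3.14].

## Interface

Orientations are given as a rotation vector (axis times angle).
In Python, from rig import bot, vision, models gives the robot as it stands.
- The arm moves only by the shell command python3 -m inch 'ROWS' [FORCE]. ROWS is JSON, a list that holds one entry, the list of rows, each a list of 5 numbers: the opening, from 0 (shut) to 1 (fully open), then the shift along the tool's x, y, z in mm, then the turn about the tool's z in degrees. A call has 1 to 5 rows; each row shifts and turns the commanded pose from where the row before left it, along the tool's axes as they then stand; what a row does not reach is not made up. A row lasts 1/12 s, in which the tool goes at most 41.7 mm and 7.16 degrees, less where a joint would pass 70% of its speed; a pose out of reach is approached as far as the arm can. A call is refused whole if a number of a shift passes 41.7 or a number of a turn 7.16, either way. A call with a gripper value outside its range is refused whole. The fingers move at their own pace and stop on an object; FORCE is the grip in N (left out, the last holds). Time passes only in rows, so rows that do not move let the fingers close. It gives the time, the measured TCP pose, the force and the opening at its end, in the units of the state.
- bot.read_state(): the state, without advancing time (a new reading comes with each control period).
- vision.get_image(name): name is "side" or "top"; returns the picture (420x560x3 uint8, red, green, blue); there is no depth.
- vision.camera_params(name): a dict with "fx", "fy", "cx", "cy" (pixels), "rvec" (rotation vector, rad) and "tvec" (3), from world to camera coordinates, as OpenCV has them. Camera axes: x right, y down, z forward; pixel columns grow to the right and rows downward; lengths in m; the calibration is good to about 2 mm. A picture is of the moment at which its call begins. camera_params takes no time and is no camera call.
- bot.job_done(): hands the job in, once; it reports no verdict.
Trained networks look in the newest picture that a camera, given by its name, has taken for a name from the list of things; names that differ only in an ending like _2 or _b are one class to them, and where a whole thing is asked for, a point or a joint stands for the part that bears it (a point fixed in the world has none). Each returns a list of dicts, best first, with "confidence" (0 to 1); they miss things now and then, are a little off and sometimes report something else, mostly with a low value. They report only what shows in the picture. A call takes as long as a camera call.
- models.outline_of(camera, label): "region" (420x560 bool, what is visible of it) and "position" ([row, column] in pixels, amid what is visible of it).
The state is a dict: "clock": time; "q": joint angles; "dq": joint speeds; "effort": joint torques, N m; "tcp_pos": TCP position; "tcp_rot": TCP orientation; "force": force on the tool from outside, world axes, zero at the start; "wrist_torque": the same for the moment, N m; "width": finger opening in m.
Only numpy, scipy, OpenCV 4.12 (cv2) and the standard library are available. Lean on these libraries where they do the work, as an engineer would, in place of code of your own. Each camera call takes 0.05 s, during which the arm holds its last target.

## Task

The lane of the sloping tin chute is set too wide. Lift the sprung knob of the right-hand guide out of its recess, bring the guide across to the tins and let the knob drop into the closest notch that leaves them free: the guide must not press on the tins, nor stand a whole notch too far away. Do not shove the tins about or disturb the other things on the bench.

Things in the scene. Friction and masses are not known exactly. Their poses are not given: they have to be found in the camera images.
- chute: Sloping steel gravity chute, fixed: plate 490 mm wide, 285 long, rising to the rear at 30 deg. Origin on the bench under the middle of the plate's front edge (110 mm up); x level to the rear, y left, z up. Below, s = distance up the slope from that edge, n = height square off the plate: x = 0.866 s - 0.5 n, z = 110 mm + 0.5 s + 0.866 n.
- crossbar (a point): Middle of the 14 mm round bar that spans the chute at s 82, n 154 mm. It hangs over the knob, so a hand coming straight down is blocked: come in square to the plate, 30 deg from vertical, fingers pointing down and to the rear, and lift the knob along the same line.
- recess (a point): Comb strip along the chute's front edge (s 8 to 28, land tops at n 23 mm). This point, on the chute, is the nominal middle of the 40 mm long recess at its right end, where the knob starts. Going left, eight notches follow, the first centred 40 mm from here, then every 20 mm: 11.6 mm wide, 11 deep, lands 8.4.
- notch8 (a point): Point on the chute at the nominal centre of the eighth (leftmost) notch, level with the land tops. The strip is screwed on through slotted holes, so the recess and all notches together really lie up to 8 mm left or right of nominal; that is not measured: feel for the notch. Let down on a land, the pin rides along it and snaps into the next notch as the guide is slid on.
- guide: Right-hand guide, to be moved: carriage 56 mm wide with an aluminium fence 213 mm long, top 68 mm off the plate. It slides level along the chute's y on a shaft, with 1 to 2 N friction. Origin: where the plunger's axis meets the plate, at s 18 mm; x up the slope, y left, z off the plate. The fence's left face, which meets the tins, is 30 mm left of that axis.
- guide_face (a point): Point on the left face of the guide's fence, 75 mm further up the slope than the plunger, beside the front tin, 35 mm off the plate.
- knob (a point): Black barrel knob of the guide, 34 mm diameter, 62 long, standing square to the plate (leaning 30 deg to the robot). Point on its axis, 30 mm below its top, 32 above its underside; with the knob down it is 90 mm off the plate, and the carriage top under the knob is at 56 mm. A 9 mm flat-ended pin goes on down into the comb.
- plunger (a joint): How far the knob is lifted, square to the plate, in m: 0 in the recess or a notch, about 0.010 with the pin standing on a land, 0.018 fully up. The pin clears the lands above 0.0105. A spring draws it down with 6 N (seated) to 8 N; let go, it snaps down. Down in a notch, it lets the guide slide only about 1.3 mm either way.
- tin_front: The front one of two like tins lying one behind the other on the plate, against its front lip: closed gold-lacquered sheet-metal pastry tin, 140 mm wide (across the chute), 100 long, 70 high, 0.3 to 0.6 kg, loose. Origin at the tin's centre; x level to the rear, y left, z up (frame not tilted with the slope), so its right side is 70 mm along -y.
- left_guide: The other guide, a like fence clamped by two star screws, not to be moved. Its right face lies along y = 0 of its frame; the tins lie 2 mm from it. Same axes as the chute.
- tin_spare: A like tin standing flat on the bench to the right of the chute; bystander. Origin at its centre.
- scraper: Dough scraper, steel blade 75 x 115 mm with wooden grip, lying on the bench in front of the chute; bystander.
- brush: Wooden pastry brush, 200 mm, on the bench; bystander.
- rolling_pin: Wooden rolling pin, 440 mm, on the bench; bystander.

How it is judged:
By the outcome, as a careful person would: the job done as asked, in the order asked, and still so for the second after the job is handed in, with the robot touching nothing.
It also fails if it takes over 38 s, if anything falls off the work surface, if the arm or the gripper's body presses on something with over 40 N, if the wrist force passes 120 N, or if a joint passes its speed limit or range.

## Working session

There is one attempt and no reset: what is moved stays moved. The work goes in short steps, Python scripts to look and compute and a shell command to move; the robot and the scene stay as the last step left them, time stands still between calls to the robot, and variables do not carry over. Pictures are saved under pics/ and viewed, and the job is handed in when it is done.

```bash
ls; mkdir -p pics; python3 - <<'E'
from rig import bot,vision,models
import cv2,json
s=bot.read_state(); print({k:(v if not hasattr(v,'tolist') else v.tolist()) for k,v in s.items()})
for c in("side","top"):
    im=vision.get_image(c); cv2.imwrite(f"pics/{c}0.png",im[:,:,::-1]); print(c,vision.camera_params(c))
E
```

```text
pics
{'clock': 0.0, 'q': [1.10320727850067, 0.5765350242356356, 0.02484080492175294, 1.437899104719557, -0.015030286431479785, 1.12901221739445, -0.05648654423608924], 'dq': [-0.0008725342602200649, 0.0010079455444934838, -0.0013218585414636417, -0.0012409796002143293, -0.0004281372838870676, 0.0014914119184670325, -0.0005783192335503527], 'effort': [-0.0006127373126219027, -76.57510042190552, 2.250061556696892, -28.595725893974304, 0.015369639149866998, 0.012641876237466931, -3.870121076943178e-06], 'tcp_pos': [0.25270855528975233, -0.6257323182601057, 0.40384352455978145], 'tcp_rot': [-3.082319508489659, -0.5989088210140745, 0.0005893322433012773], 'force': [0.022828211857184505, -1.2326276430444394, -0.3969525891747271], 'wrist_torque': [-0.03532180548248587, -0.0018515832582208448, 0.025295430244871308], 'width': 0.08540976761260842}
side {'fx': 491.62334408991455, 'fy': 491.62334408991455, 'cx': 279.02275192871764, 'cy': 205.8804648466299, 'rvec': array([ 0.11878155, -2.78977052,  1.35846293]), 'tvec': array([0.52711244, 0.2070516 , 1.70646478])}
top {'fx': 524.1567815321192, 'fy': 524.1567815321192, 'cx': 280.59844269510927, 'cy': 207.1481535265918, 'rvec': array([ 2.16568101, -2.19767299,  0.09171709]), 'tvec': array([-0.05945539,  0.52707921,  2.00176343])}
```

View pics/side0.png

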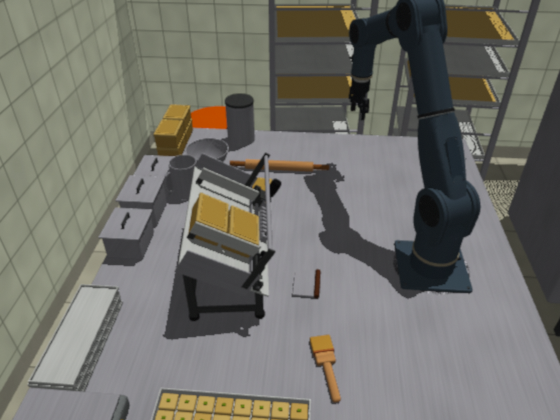

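View pics/top0.png

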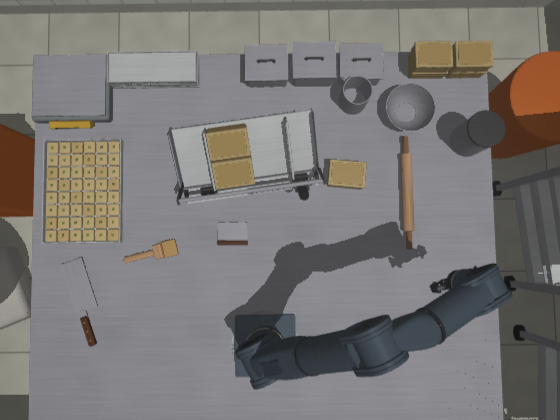

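The top view shows the chute yawed slightly, with the knob near (col 304, row 190), the tins near (230, 158) and the arm at the lower right. The side view, from the left, shows the knob near (272, 190). Next I'll zoom in and run the networks.

```bash
cat > h.py <<'E'
import numpy as np,cv2
from rig import bot,vision,models
def P(c): 
    p=vision.camera_params(c); K=np.array([[p['fx'],0,p['cx']],[0,p['fy'],p['cy']],[0,0,1]]); return K,p['rvec'],p['tvec']
def proj(c,X):
    K,r,t=P(c); return cv2.projectPoints(np.asarray(X,float).reshape(-1,3),r,t,K,None)[0].reshape(-1,2)
def ray(c,uv):
    K,r,t=P(c); R=cv2.Rodrigues(r)[0]; d=R.T@np.linalg.solve(K,[uv[0],uv[1],1]); return -R.T@t,d
def onz(c,uv,z):
    o,d=ray(c,uv); return o+d*(z-o[2])/d[2]
def tri(uvs):
    A=np.zeros((3,3));b=np.zeros(3)
    for c,uv in uvs.items():
        o,d=ray(c,uv); d/=np.linalg.norm(d); M=np.eye(3)-np.outer(d,d);A+=M;b+=M@o
    X=np.linalg.solve(A,b); return X,{c:proj(c,X)[0]-uv for c,uv in uvs.items()}
E
python3 - <<'E'
from h import *
ims={c:vision.get_image(c) for c in("side","top")}
x={'top':(160,100,170,115),'side':(170,140,125,185)}
for c,(u,v,w,h) in x.items():
    im=cv2.resize(ims[c][v:v+h,u:u+w],None,fx=4.5 if c=='top' else 3.2,fy=4.5 if c=='top' else 3.2,interpolation=cv2.INTER_CUBIC); cv2.imwrite(f"pics/z_{c}.png",im[:,:,::-1])
for c in x:
    print(c, "campos",ray(c,(0,0))[0])
    for l in("chute","knob","tin_front","guide","left_guide","tin_spare"):
        for d in models.outline_of(c,l)[:2]:
            m=d['region'].astype(np.uint8); r=cv2.minAreaRect(np.argwhere(m)[:,::-1].astype(np.float32))
            print(l,round(d['confidence'],2),np.round(d['position'],1),m.sum(),np.round(cv2.boxPoints(r),1).tolist())
            np.save(f"{c}_{l}.npy",m) if d['confidence']>.5 else 0
E
```

```text
top campos [ 0.36298511 -0.05937696  2.03792062]
chute 0.82 [157.6 268.2] 8479 [[166.60000610351562, 128.8000030517578], [314.29998779296875, 108.19999694824219], [326.6000061035156, 197.0], [178.89999389648438, 217.5]]
chute 0.43 [189.5 407.3] 1073 [[398.70001220703125, 137.1999969482422], [410.20001220703125, 136.6999969482422], [414.6000061035156, 247.8000030517578], [403.0, 248.3000030517578]]
knob 0.41 [192.3 300.6] 107 [[296.0, 189.0], [304.0, 185.0], [310.0, 197.0], [302.0, 201.0]]
tin_front 0.96 [171.3 231.9] 1133 [[210.39999389648438, 160.8000030517578], [250.60000610351562, 155.3000030517578], [254.5, 184.1999969482422], [214.39999389648438, 189.6999969482422]]
guide 0.61 [179.3 299.6] 347 [[281.20001220703125, 121.80000305175781], [295.6000061035156, 118.9000015258789], [311.5, 198.6999969482422], [297.1000061035156, 201.60000610351562]]
left_guide 0.59 [164.7 206.9] 309 [[200.0, 129.0], [216.0, 129.0], [216.0, 195.0], [200.0, 195.0]]
left_guide 0.35 [175.9 295.7] 433 [[284.0, 119.0999984741211], [299.5, 117.0999984741211], [310.1000061035156, 199.3000030517578], [294.6000
[... 924 characters left out ...]
00030517578]]
guide 0.77 [185.5 238.2] 971 [[193.8000030517578, 193.89999389648438], [197.8000030517578, 166.89999389648438], [281.70001220703125, 179.60000610351562], [277.6000061035156, 206.60000610351562]]
guide 0.73 [358.4 330.4] 1022 [[308.70001220703125, 337.0], [329.0, 330.79998779296875], [349.70001220703125, 398.1000061035156], [329.3999938964844, 404.29998779296875]]
left_guide 0.56 [238.6 229.5] 982 [[187.0, 236.1999969482422], [195.5, 217.1999969482422], [266.0, 248.5], [257.5, 267.6000061035156]]
tin_spare 0.51 [181.8 259.8] 85 [[254.0, 184.60000610351562], [257.29998779296875, 175.89999389648438], [267.3999938964844, 179.60000610351562], [264.1000061035156, 188.39999389648438]]
```

View pics/z_top.png

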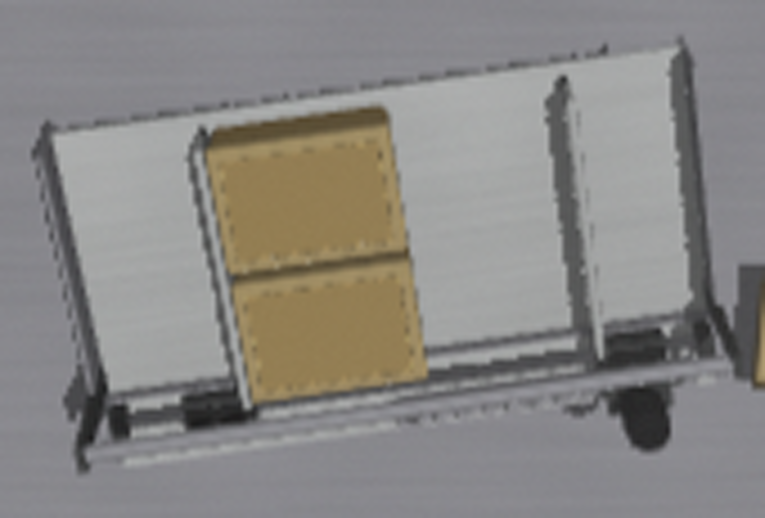

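View pics/z_side.png

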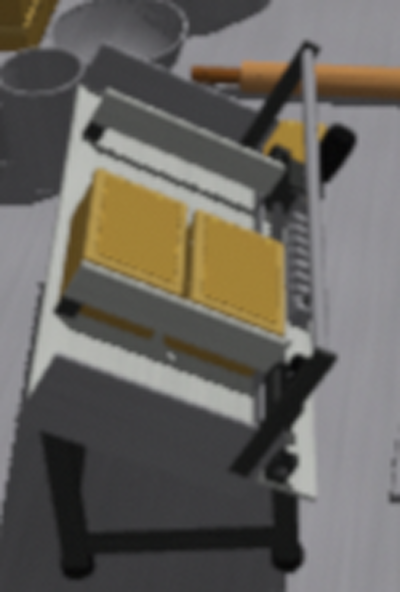

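```bash
cat > fit.py <<'E'
from h import *
from scipy.optimize import least_squares
T=lambda a,b:(160+(a+.5)/4.5-.5,100+(b+.5)/4.5-.5)
S=lambda a,b:(170+(a+.5)/3.2-.5,140+(b+.5)/3.2-.5)
def W(p,s,n,y):
    x=.866*s-.5*n; z=.110+.5*s+.866*n
    c,sn=np.cos(p[2]),np.sin(p[2]); return np.array([p[0]+c*x-sn*y,p[1]+sn*x+c*y,z])
# p: x,y,yaw,tin y, tin s front, knob y, bar half len
tin=lambda f,lr,k:(lambda p:(p[4]+(.1 if f=='r' else 0)+k*.1,.07,p[3]+(.07 if lr=='l' else -.07)))
bar=lambda sg:(lambda p:(.082,.154,sg*p[6]))
obs=[('top',T(252,403),tin('f','l',0)),('top',T(427,380),tin('f','r',0)),('top',T(410,254),tin('r','r',0)),('top',T(232,276),tin('r','l',0)),
('top',T(388,133),tin('r','r',1)),('top',T(205,150),tin('r','l',1)),
('side',S(283,238),tin('f','r',0)),('side',S(285,333),tin('f','l',0)),('side',S(190,208),tin('r','r',0)),('side',S(188,297),tin('r','l',0)),
('side',S(97,170),tin('r','r',1)),('side',S(80,262),tin('r','l',1)),
('top',T(90,455),bar(1)),('top',T(733,367),bar(-1)),('side',S(309,48),bar(-1)),('side',S(330,355),bar(1)),
('side',S(317,497),lambda p:(0,0,.245)),('side',S(30,395),lambda p:(.285,0,.245)),
('top',T(646,428),lambda p:(.018,.122,p[5])),('side',S(342,133),lambda p:(.018,.122,p[5])),
]
def res(p): return np.concatenate([proj(c,W(p,*f(p)))[0]-uv for c,uv,f in obs])
if __name__=="__main__":
    r=least_squares(res,[.57,0,.12,.03,.03,-.17,.25],loss='soft_l1')
    p=r.x;print(np.round(p,4),np.degrees(p[2]))
    for o,e in zip(obs,res(p).reshape(-1,2)):print(o[0],np.round(o[1],1),np.round(e,1))
    np.save('p.npy',p); print('knob',W(p,.018,.090,p[5]))
E
python3 fit.py
```

```text
[ 0.5694  0.0335  0.1355  0.0565  0.0715 -0.174   0.2432] 7.763294174794093
top [215.6 189.2] [-0.4 -0.3]
top [254.5 184.1] [ 0.1 -1.1]
top [250.7 156.1] [-0.5  0.3]
top [211.2 160.9] [-1.3  1.4]
top [245.8 129.2] [-0.1 -0.7]
top [205.2 132.9] [-0.8  1.7]
side [258.1 214. ] [-0.7  0.3]
side [258.7 243.7] [-0.6 -0.3]
side [229.  204.7] [ 0.7 -1.6]
side [228.4 232.5] [ 0.  -0.5]
side [200.  192.8] [ 0.9 -1.6]
side [194.7 221.5] [ 2.6 -1.7]
top [179.6 200.7] [-0.3  0.2]
top [322.5 181.2] [-0.1 -1.7]
side [266.2 154.7] [-1.2  1.2]
side [272.8 250.6] [-2.7  0.1]
side [268.7 295. ] [-0.  -0.8]
side [179.  263.1] [-0.2 -0.4]
top [303.2 194.7] [-0.1  1.1]
side [276.5 181.2] [ 0.7 -0.5]
knob [ 0.56377645 -0.14289165  0.19694   ]
```

```bash
python3 -m inch '[[[1,18,-30,-8,7.05],[1,18,-30,-8,7.05],[1,18,-35,-9,0],[1,18,-35,-9,0],[1,18,-35,-9,0]]]'; python3 -m inch '[[[1,18,-35,-9,0],[1,18,-35,-9,0],[1,18,-35,-9,0],[1,18,-35,-9,0],[1,18,-35,-9,0]]]'; cat > st.py <<'E'
from h import *
s=bot.read_state();R=cv2.Rodrigues(np.array(s['tcp_rot']))[0]
p=np.load('p.npy');a=p[2]
Rc=np.array([[np.cos(a),-np.sin(a),0],[np.sin(a),np.cos(a),0],[0,0,1]])
print('t',round(s['clock'],2),'pos',np.round(s['tcp_pos'],4),'q',np.round(s['q'],3),'F',np.round(s['force'],1),'w',round(s['width'],4))
Rl=Rc.T@R; print('chuteframe toolx',Rl[:,0].round(3),'y',Rl[:,1].round(3),'z',Rl[:,2].round(3))
# grasp point & tip in (s,n,y)
for nm,d in(('grasp',.155),('tip',.1734)):
    g=np.array(s['tcp_pos'])+R[:,2]*d; l=Rc.T@(g-np.array([p[0],p[1],.110]))
    print(nm,'s,n,y mm',np.round(1000*np.array([.866*l[0]+.5*l[2],-.5*l[0]+.866*l[2],l[1]]),1),'z',round(g[2],4))
E
python3 st.py
```

```text
clock: 1.22
tcp_pos: [0.3072, -0.4446, 0.4481]
tcp_rot: [3.134, 0.216, 0.0]
force: [1.1, 0.6, 0.6]
width: 0.0857
clock: 1.63
tcp_pos: [0.3722, -0.2587, 0.4934]
tcp_rot: [3.134, 0.216, 0.001]
force: [1.7, -0.2, 0.2]
width: 0.0855
t 1.63 pos [ 0.3722 -0.2587  0.4934] q [ 0.52   0.164 -0.02   1.842  0.004  1.135 -0.934] F [ 1.7 -0.2  0.2] w 0.0855
chuteframe toolx [1.    0.002 0.001] y [ 0.002 -1.     0.001] z [ 0.001 -0.001 -1.   ]
grasp s,n,y mm [ -89.2  315.2 -262.9] z 0.3384
tip s,n,y mm [ -98.4  299.3 -262.9] z 0.32
```

```bash
python3 -m inch '[[[1,26,-24,-20,0],[1,26,-24,-20,0],[1,26,-24,-20,0],[1,26,-24,-20,0],[1,26,-24,-20,0]]]'; python3 -m inch '[[[1,27,-24,-18,0],[1,27,-24,-18,0],[1,27,-24,-18,0],[1,27,-24,-18,0],[1,27,-24,-18,0]]]';  python3 -m inch '[[[1,30,-24,-12,0],[1,30,-24,-12,0],[1,30,-10,-20,0],[1,30,-5,-24,0]]]';python3 st.py
```

```text
clock: 2.05
tcp_pos: [0.4848, -0.1223, 0.5942]
tcp_rot: [3.134, 0.216, 0.001]
force: [1.6, -0.7, 0.2]
width: 0.0854
clock: 2.47
tcp_pos: [0.6021, 0.0148, 0.6839]
tcp_rot: [3.134, 0.215, 0.001]
force: [0.9, 1.1, -0.1]
width: 0.0851
clock: 2.8
tcp_pos: [0.6886, 0.0852, 0.7241]
tcp_rot: [-3.124, -0.216, -0.016]
force: [1.2, -1.8, -1.6]
width: 0.0855
t 2.8 pos [0.6886 0.0852 0.7241] q [-0.233  0.609  0.154  0.542 -0.106  1.983 -1.582] F [ 1.2 -1.8 -1.6] w 0.0855
chuteframe toolx [1.    0.003 0.011] y [ 0.003 -1.    -0.009] z [ 0.011  0.009 -1.   ]
grasp s,n,y mm [339.4 334.2  36.5] z 0.5692
tip s,n,y mm [330.4 318.2  36.7] z 0.5508
```

```bash
python3 -m inch '[[[1,28,0,-28,0],[1,28,0,-28,0],[1,28,0,-28,0]]]';python3 st.py
```

```text
clock: 3.05
tcp_pos: [0.7066, 0.0845, 0.7454]
tcp_rot: [-3.119, -0.204, -0.157]
force: [-0.3, -0.7, 0.1]
width: 0.0853
t 3.05 pos [0.7066 0.0845 0.7454] q [-0.242  0.652  0.262  0.411 -0.189  1.988 -1.566] F [-0.3 -0.7  0.1] w 0.0853
chuteframe toolx [ 0.995 -0.005  0.101] y [-0.005 -1.    -0.005] z [ 0.101  0.005 -0.995]
grasp s,n,y mm [377.9 337.4  32.7] z 0.5912
tip s,n,y mm [370.3 320.7  32.8] z 0.5729
```

The tool is tilting the right way, toward the rear, because of the wrist limit. I'll keep going that way.

```bash
python3 -m inch '[[[1,28,0,-28,0],[1,28,0,-28,0],[1,28,0,-28,0],[1,28,0,-28,0]]]';python3 st.py
```

```text
clock: 3.38
tcp_pos: [0.7132, 0.085, 0.7803]
tcp_rot: [-3.096, -0.201, -0.342]
force: [0.7, 0.1, 0.6]
width: 0.0851
t 3.38 pos [0.7132 0.085  0.7803] q [-0.235  0.678  0.343  0.268 -0.273  1.988 -1.569] F [0.7 0.1 0.6] w 0.0851
chuteframe toolx [ 0.976 -0.006  0.218] y [-0.005 -1.    -0.006] z [ 0.218  0.004 -0.976]
grasp s,n,y mm [418.3 357.9  32.3] z 0.6291
tip s,n,y mm [412.8 340.3  32.4] z 0.6111
```

```bash
python3 -m inch '[[[1,-15,0,-38,0],[1,-15,0,-38,0],[1,-15,0,-38,0],[1,-15,0,-38,0]]]';python3 st.py
```

```text
clock: 3.72
tcp_pos: [0.5885, 0.0682, 0.8721]
tcp_rot: [-3.084, -0.2, -0.419]
force: [-0.8, -0.6, 0.8]
width: 0.0854
t 3.72 pos [0.5885 0.0682 0.8721] q [-0.292  0.428  0.297  0.465 -0.166  1.988 -1.567] F [-0.8 -0.6  0.8] w 0.0854
chuteframe toolx [ 0.964 -0.007  0.267] y [-0.006 -1.    -0.006] z [ 0.267  0.004 -0.964]
grasp s,n,y mm [362.7 498.1  32.4] z 0.7227
tip s,n,y mm [358.1 480.3  32.5] z 0.705
```

Tilt persists and keeps growing (15.5°). I'll continue up and back.

```bash
python3 -m inch '[[[1,0,0,-41,0],[1,0,0,-41,0],[1,0,0,-41,0]]]';python3 st.py; python3 -m inch '[[[1,10,0,-40,0],[1,10,0,-40,0],[1,10,0,-40,0]]]';python3 st.py
```

```text
clock: 3.97
tcp_pos: [0.5191, 0.059, 0.9227]
tcp_rot: [-3.061, -0.197, -0.535]
force: [0.2, 0.3, 0.0]
width: 0.0853
t 3.97 pos [0.5191 0.059  0.9227] q [-0.348  0.312  0.343  0.507 -0.153  1.988 -1.568] F [0.2 0.3 0. ] w 0.0853
chuteframe toolx [ 0.941 -0.007  0.34 ] y [-0.006 -1.    -0.006] z [ 0.34   0.003 -0.941]
grasp s,n,y mm [338.9 574.5  32.7] z 0.777
tip s,n,y mm [335.7 556.3  32.7] z 0.7596
clock: 4.22
tcp_pos: [0.4718, 0.0533, 0.963]
tcp_rot: [-3.03, -0.195, -0.667]
force: [0.1, 0.6, 0.9]
width: 0.0853
t 4.22 pos [0.4718 0.0533 0.963 ] q [-0.407  0.245  0.407  0.489 -0.155  1.987 -1.569] F [0.1 0.6 0.9] w 0.0853
chuteframe toolx [ 0.908 -0.007  0.42 ] y [-0.006 -1.    -0.005] z [ 0.42   0.002 -0.908]
grasp s,n,y mm [331.1 631.4  33.1] z 0.8223
tip s,n,y mm [329.4 613.   33.1] z 0.8056
```

```bash
python3 -m inch '[[[1,12,0,-39,0],[1,12,0,-39,0],[1,12,0,-39,0]]]';python3 st.py
```

```text
clock: 4.47
tcp_pos: [0.4252, 0.0474, 0.9991]
tcp_rot: [-2.994, -0.192, -0.797]
force: [-0.2, -0.2, -0.5]
width: 0.0854
t 4.47 pos [0.4252 0.0474 0.9991] q [-0.492  0.186  0.497  0.465 -0.157  1.988 -1.57 ] F [-0.2 -0.2 -0.5] w 0.0854
chuteframe toolx [ 0.868 -0.007  0.497] y [-0.006 -1.    -0.004] z [ 0.497  0.001 -0.868]
grasp s,n,y mm [321.9 685.5  33.4] z 0.8646
tip s,n,y mm [321.8 667.1  33.4] z 0.8486
```

```bash
python3 -m inch '[[[1,-19,13,31.5,0],[1,-19,13,31.5,0],[1,-19,13,31.5,0],[1,-19,13,31.5,0],[1,-19,13,31.5,0]]]';python3 st.py; python3 -m inch '[[[1,-19,13,31.5,0],[1,-19,13,31.5,0],[1,-19,13,31.5,0],[1,-19,13,31.5,0],[1,-19,13,31.5,0]]]';python3 st.py
```

```text
clock: 4.88
tcp_pos: [0.4291, -0.0109, 0.8316]
tcp_rot: [-2.991, -0.188, -0.795]
force: [2.0, -0.0, 0.1]
width: 0.0855
t 4.88 pos [ 0.4291 -0.0109  0.8316] q [-0.631 -0.08   0.488  1.265  0.034  1.426 -1.576] F [ 2.  -0.   0.1] w 0.0855
chuteframe toolx [ 0.868 -0.011  0.497] y [-0.008 -1.    -0.008] z [ 0.497  0.003 -0.868]
grasp s,n,y mm [234.7 542.4 -24.6] z 0.6971
tip s,n,y mm [234.6 524.  -24.5] z 0.6811
clock: 5.3
tcp_pos: [0.433, -0.0751, 0.6475]
tcp_rot: [-2.992, -0.185, -0.796]
force: [2.2, -0.2, -0.4]
width: 0.0852
t 5.3 pos [ 0.433  -0.0751  0.6475] q [-0.588 -0.116  0.614  1.762 -0.027  0.962 -1.398] F [ 2.2 -0.2 -0.4] w 0.0852
chuteframe toolx [ 0.868 -0.013  0.497] y [-0.01  -1.    -0.008] z [ 0.497  0.002 -0.868]
grasp s,n,y mm [138.4 385.4 -88.7] z 0.513
tip s,n,y mm [138.4 367.  -88.7] z 0.497
```

```bash
python3 -m inch '[[[1,-20,14,30,0],[1,-20,14,30,0],[1,-20,14,30,0],[1,-20,14,30,0],[1,-20,14,30,0]]]'; python3 -m inch '[[[1,-20,14,26,0],[1,0,0,20,0],[1,0,0,0,0]]]';python3 st.py
python3 - <<'E'
from h import *
ims={c:vision.get_image(c) for c in("side","top")}
x={'top':(250,130,100,90),'side':(220,120,100,90)}
for c,(u,v,w,h) in x.items():
    im=cv2.resize(ims[c][v:v+h,u:u+w],None,fx=6,fy=6,interpolation=cv2.INTER_CUBIC); cv2.imwrite(f"pics/a_{c}.png",im[:,:,::-1])
E
```

```text
clock: 5.72
tcp_pos: [0.4299, -0.1382, 0.481]
tcp_rot: [-2.99, -0.188, -0.792]
force: [0.7, 2.2, 0.3]
width: 0.085
clock: 5.97
tcp_pos: [0.439, -0.1457, 0.4371]
tcp_rot: [-2.99, -0.191, -0.783]
force: [-0.4, 1.1, 0.4]
width: 0.0858
t 5.97 pos [ 0.439  -0.1457  0.4371] q [-0.371  0.176  0.81   2.142 -0.788  0.563 -0.428] F [-0.4  1.1  0.4] w 0.0858
chuteframe toolx [ 0.871 -0.01   0.491] y [-0.005 -1.    -0.012] z [ 0.491  0.008 -0.871]
grasp s,n,y mm [  29.   205.  -158.7] z 0.3021
tip s,n,y mm [  28.8  186.6 -158.5] z 0.286
```

View pics/a_side.png

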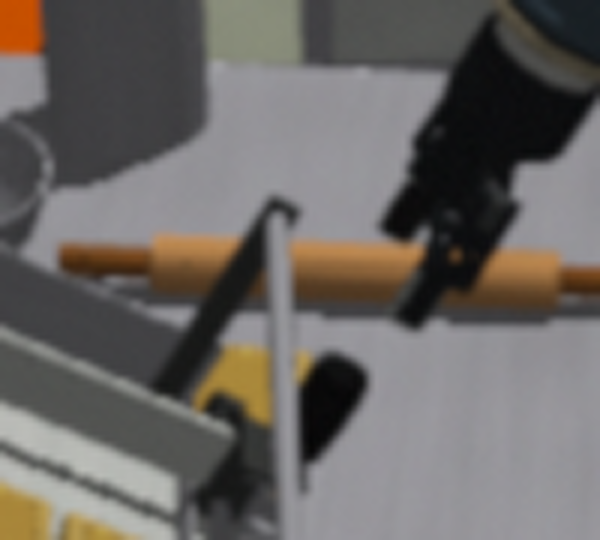

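View pics/a_top.png

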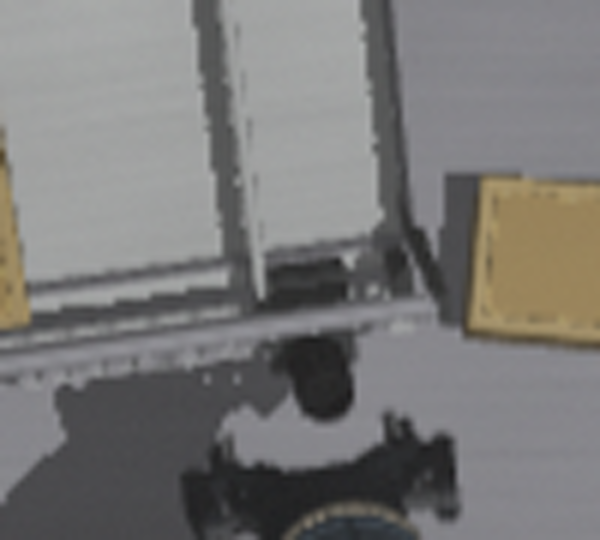

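The views show the gripper tilted square to the plate, above and in front of the knob, with the fingers straddling its column. Now I'll line up and go down.

```bash
python3 -m inch '[[[1,-6,8,10,0],[1,-5,7,10,0],[1,0,0,15,0],[1,0,0,10,0]]]';python3 st.py
```

```text
clock: 6.4
tcp_pos: [0.4537, -0.1588, 0.3965]
tcp_rot: [-2.987, -0.193, -0.794]
force: [1.0, 0.5, 0.3]
width: 0.0853
t 6.4 pos [ 0.4537 -0.1588  0.3965] q [-0.21   0.267  0.689  2.171 -1.019  0.526 -0.172] F [1.  0.5 0.3] w 0.0853
chuteframe toolx [ 0.868 -0.008  0.497] y [-0.003 -1.    -0.011] z [ 0.497  0.008 -0.867]
grasp s,n,y mm [  21.   163.4 -173.6] z 0.262
tip s,n,y mm [  20.9  145.  -173.4] z 0.2461
```

```bash
python3 -m inch '[[[1,-1,0,15,0],[1,-1,0,15,0]]]';python3 st.py;python3 -m inch '[[[1,0,0,12,0],[1,0,0,10,0]]]';python3 st.py
```

```text
clock: 6.57
tcp_pos: [0.4672, -0.156, 0.3696]
tcp_rot: [-2.987, -0.196, -0.795]
force: [0.1, 0.6, -1.1]
width: 0.0855
t 6.57 pos [ 0.4672 -0.156   0.3696] q [-0.032  0.298  0.448  2.182 -1.076  0.432 -0.128] F [ 0.1  0.6 -1.1] w 0.0855
chuteframe toolx [ 0.867 -0.007  0.498] y [-0.002 -1.    -0.011] z [ 0.498  0.008 -0.867]
grasp s,n,y mm [  19.5  133.3 -172.6] z 0.2352
tip s,n,y mm [  19.4  114.9 -172.5] z 0.2192
clock: 6.73
tcp_pos: [0.4779, -0.1543, 0.3507]
tcp_rot: [-2.987, -0.196, -0.796]
force: [-0.1, -0.9, -0.0]
width: 0.0856
t 6.73 pos [ 0.4779 -0.1543  0.3507] q [ 0.14   0.322  0.212  2.183 -1.074  0.34  -0.139] F [-0.1 -0.9 -0. ] w 0.0856
chuteframe toolx [ 0.867 -0.007  0.498] y [-0.002 -1.    -0.011] z [ 0.498  0.008 -0.867]
grasp s,n,y mm [  19.6  111.5 -172.4] z 0.2163
tip s,n,y mm [  19.5   93.1 -172.3] z 0.2004
```

```bash
python3 -m inch '[[[1,-1,0,6,0],[0.5,0,0,0,0],[0.3,0,0,0,0],[0.3,0,0,0,0]]]' 40;python3 st.py
```

```text
clock: 7.07
tcp_pos: [0.4791, -0.1548, 0.3449]
tcp_rot: [-2.988, -0.193, -0.794]
force: [0.3, 0.2, 0.8]
width: 0.0518
t 7.07 pos [ 0.4791 -0.1548  0.3449] q [ 0.183  0.33   0.155  2.186 -1.076  0.315 -0.136] F [0.3 0.2 0.8] w 0.0518
chuteframe toolx [ 0.868 -0.008  0.497] y [-0.004 -1.    -0.011] z [ 0.497  0.008 -0.868]
grasp s,n,y mm [  17.5  105.9 -173.2] z 0.2104
tip s,n,y mm [  17.4   87.5 -173. ] z 0.1945
```

```bash
python3 -m inch '[[[0,0,0,0,0],[0,0,0,0,0],[0,0,0,0,0],[0,0,0,0,0]]]' 40;python3 st.py
python3 - <<'E'
from h import *
ims={c:vision.get_image(c) for c in("side","top")}
x={'top':(250,130,100,90),'side':(220,120,100,90)}
for c,(u,v,w,h) in x.items():
    im=cv2.resize(ims[c][v:v+h,u:u+w],None,fx=6,fy=6,interpolation=cv2.INTER_CUBIC); cv2.imwrite(f"pics/b_{c}.png",im[:,:,::-1])
E
```

```text
clock: 7.4
tcp_pos: [0.479, -0.1548, 0.3447]
tcp_rot: [-2.988, -0.193, -0.794]
force: [-4.6, 0.4, 8.5]
width: 0.0332
t 7.4 pos [ 0.479  -0.1548  0.3447] q [ 0.183  0.33   0.154  2.186 -1.077  0.315 -0.135] F [-4.6  0.4  8.5] w 0.0332
chuteframe toolx [ 0.868 -0.009  0.497] y [-0.004 -1.    -0.011] z [ 0.497  0.007 -0.868]
grasp s,n,y mm [  17.2  105.7 -173.2] z 0.2102
tip s,n,y mm [  17.1   87.3 -173.1] z 0.1942
```

View pics/b_side.png

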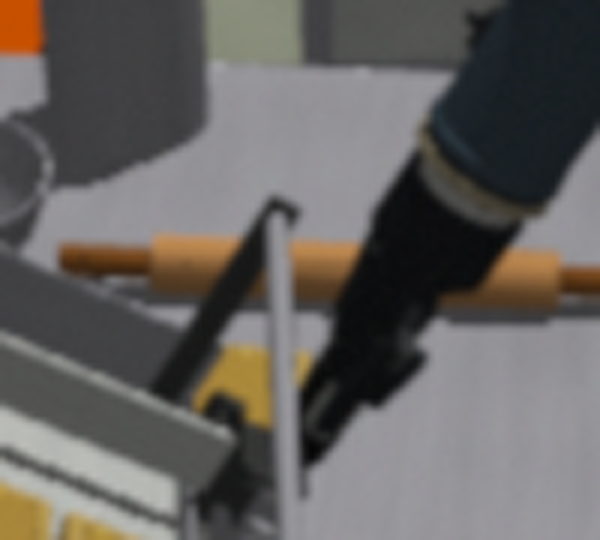

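View pics/b_top.png

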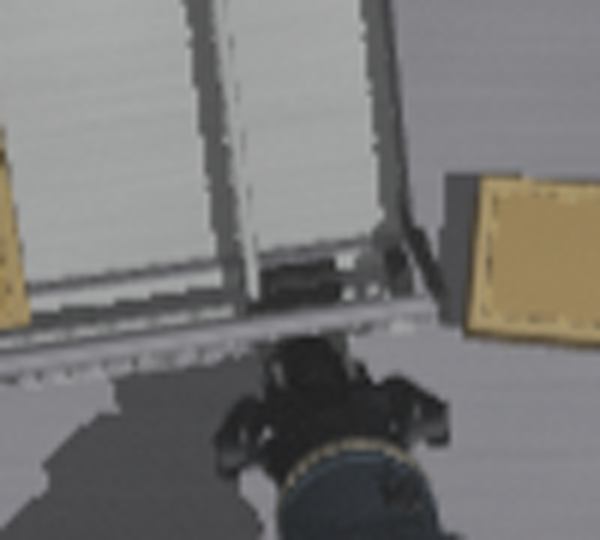

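The gripper now holds the knob (opening 33 mm). Next I'll lift it along its axis.

```bash
python3 -m inch '[[[0,0,0,-5,0],[0,0,0,-5,0],[0,0,0,-5,0],[0,0,0,0,0]]]' 60;python3 st.py
python3 - <<'E'
from h import *
im=vision.get_image("top")
u,v,w,h=(160,100,170,115)
im=cv2.resize(im[v:v+h,u:u+w],None,fx=4.5,fy=4.5,interpolation=cv2.INTER_CUBIC); cv2.imwrite(f"pics/c_top.png",im[:,:,::-1])
E
```

```text
clock: 7.83
tcp_pos: [0.4718, -0.1558, 0.3575]
tcp_rot: [-2.988, -0.193, -0.792]
force: [5.9, -0.3, -6.3]
width: 0.0325
t 7.83 pos [ 0.4718 -0.1558  0.3575] q [ 0.153  0.303  0.201  2.184 -1.015  0.345 -0.193] F [ 5.9 -0.3 -6.3] w 0.0325
chuteframe toolx [ 0.868 -0.008  0.496] y [-0.003 -1.    -0.011] z [ 0.496  0.008 -0.868]
grasp s,n,y mm [  17.2  120.5 -173.1] z 0.223
tip s,n,y mm [  17.1  102.1 -172.9] z 0.207
```

View pics/c_top.png

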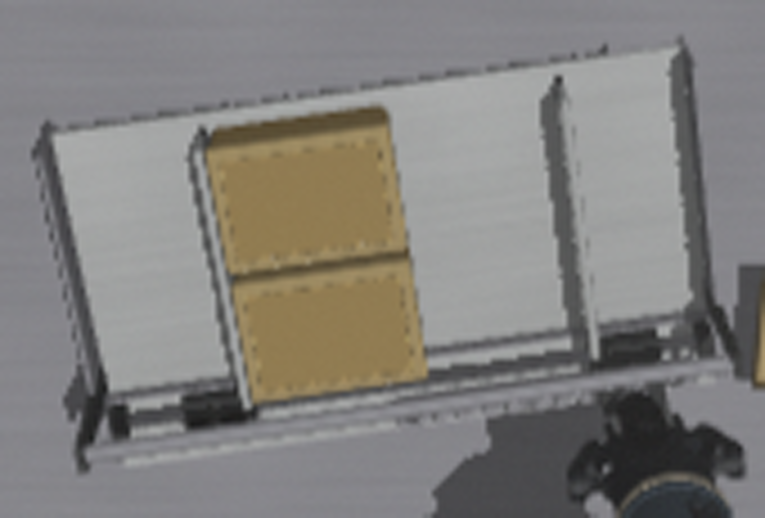

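```bash
python3 - <<'E'
from h import *
from fit import W
p=np.load('p.npy')
def z(X): 
    q=proj('top',X)[0]; return ((q-[160,100]+.5)*4.5-.5).round(0)
for s in (.06,.1,.2,.27):
    print(s,[ (n,y,z(W(p,s,n/1000,y)).tolist()) for n in(0,68) for y in(-.143,)], z(W(p,s,.07,p[3]-.07)), 'px/mm', z(W(p,s,.07,-.1))-z(W(p,s,.07,-.2)))
E
```

```text
0.06 [(0, -0.143, [585.0, 331.0]), (68, -0.143, [593.0, 363.0])] [430. 388.] px/mm [-126.   19.]
0.1 [(0, -0.143, [579.0, 286.0]), (68, -0.143, [587.0, 316.0])] [422. 342.] px/mm [-127.   19.]
0.2 [(0, -0.143, [563.0, 167.0]), (68, -0.143, [571.0, 194.0])] [402. 220.] px/mm [-130.   19.]
0.27 [(0, -0.143, [552.0, 81.0]), (68, -0.143, [559.0, 106.0])] [388. 132.] px/mm [-133.   20.]
```

```bash
cat > rect.py <<'E'
import sys
from h import *
from fit import W
p=np.load('p.npy')
im=vision.get_image('top'); n=.069
sv=np.arange(285,40,-1.0); yv=np.arange(20,-180,-.25)
G=np.array([[W(p,s/1000,n,y/1000) for y in yv] for s in sv]).reshape(-1,3)
uv=proj('top',G).astype(np.float32).reshape(len(sv),len(yv),2)
o=cv2.remap(im,uv[...,0],uv[...,1],cv2.INTER_CUBIC)
for s0 in(100,130,150,200,230):
    r=o[(sv>s0-10)&(sv<s0+10)].mean((0)); b=r[:,0]-r[:,2]; g=r.mean(1)
    # tin edge: yellow (r-b) half level
    hi=b[(yv>-10+0)&(yv<10)].mean(); k=np.where(b<hi/2)[0]; k=k[yv[k]<10][0]
    print(s0,'tin edge',yv[k], 'grey', [(int(y),int(g[np.argmin(abs(yv-y))])) for y in range(int(sys.argv[1]),int(sys.argv[2]),-2)])
cv2.imwrite('pics/%s.png'%sys.argv[3],o[:,:,::-1])
E
python3 rect.py -120 -165 r1
```

```text
100 tin edge -14.0 grey [(-120, 147), (-122, 148), (-124, 151), (-126, 138), (-128, 108), (-130, 86), (-132, 83), (-134, 83), (-136, 82), (-138, 84), (-140, 96), (-142, 116), (-144, 140), (-146, 155), (-148, 152), (-150, 141), (-152, 142), (-154, 148), (-156, 151), (-158, 150), (-160, 147), (-162, 146), (-164, 146)]
130 tin edge -14.25 grey [(-120, 159), (-122, 160), (-124, 162), (-126, 144), (-128, 111), (-130, 88), (-132, 86), (-134, 85), (-136, 86), (-138, 85), (-140, 94), (-142, 116), (-144, 141), (-146, 156), (-148, 153), (-150, 144), (-152, 149), (-154, 158), (-156, 159), (-158, 159), (-160, 159), (-162, 159), (-164, 159)]
150 tin edge -14.25 grey [(-120, 161), (-122, 163), (-124, 165), (-126, 144), (-128, 109), (-130, 90), (-132, 86), (-134, 86), (-136, 86), (-138, 85), (-140, 96), (-142, 116), (-144, 139), (-146, 155), (-148, 155), (-150, 151), (-152, 156), (-154, 161), (-156, 161), (-158, 161), (-160, 161), (-162, 161), (-164, 161)]
200 tin edge -14.75 grey [(-120, 161), (-122, 162), (-124, 165), (-126, 150), (-128, 116), (-130, 93), (-132, 86), (-134, 87), (-136, 87), (-138, 85), (-140, 90), (-142, 111), (-144, 137), (-146, 154), (-148, 157), (-150, 154), (-152, 154), (-154, 159), (-156, 161), (-158, 161), (-160, 161), (-162, 161), (-164, 161)]
230 tin edge -14.5 grey [(-120, 162), (-122, 163), (-124, 165), (-126, 152), (-128, 122), (-130, 96), (-132, 87), (-134, 87), (-136, 86), (-138, 85), (-140, 93), (-142, 111), (-144, 134), (-146, 153), (-148, 156), (-150, 153), (-152, 155), (-154, 159), (-156, 161), (-158, 161), (-160, 161), (-162, 160), (-164, 161)]
```

View pics/r1.png

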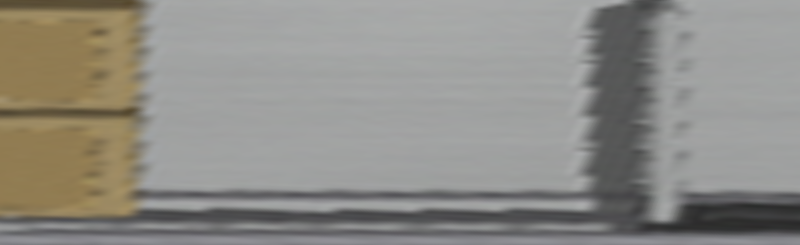

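```bash
python3 -m inch '[[[0,0,-12,0,0],[0,0,-16,0,0],[0,0,-16,0,0]]]' 60;python3 st.py
```

```text
clock: 8.18
tcp_pos: [0.4662, -0.1123, 0.3575]
tcp_rot: [-2.989, -0.191, -0.792]
force: [6.9, -1.4, -6.6]
width: 0.0326
t 8.18 pos [ 0.4662 -0.1123  0.3575] q [ 0.052  0.275  0.196  2.23  -1.015  0.28  -0.277] F [ 6.9 -1.4 -6.6] w 0.0326
chuteframe toolx [ 0.868 -0.01   0.496] y [-0.005 -1.    -0.01 ] z [ 0.496  0.007 -0.868]
grasp s,n,y mm [  17.4  120.3 -129.5] z 0.2229
tip s,n,y mm [  17.3  101.9 -129.4] z 0.2069
```

```bash
python3 -m inch '[[[0,0,-16,0,0],[0,0,-14,0,0]]]' 60;python3 st.py; python3 -m inch '[[[0,0,-14,0,0],[0,0,-10,0,0],[0,0,0,0,0]]]' 60;python3 st.py;
```

```text
clock: 8.35
tcp_pos: [0.4621, -0.0819, 0.3578]
tcp_rot: [-2.988, -0.192, -0.792]
force: [5.6, -1.3, -7.3]
width: 0.0325
t 8.35 pos [ 0.4621 -0.0819  0.3578] q [-0.036  0.258  0.21   2.257 -1.007  0.24  -0.347] F [ 5.6 -1.3 -7.3] w 0.0325
chuteframe toolx [ 0.868 -0.009  0.496] y [-0.004 -1.    -0.011] z [ 0.496  0.007 -0.868]
grasp s,n,y mm [ 17.7 120.5 -98.7] z 0.2232
tip s,n,y mm [ 17.6 102.1 -98.5] z 0.2072
clock: 8.6
tcp_pos: [0.4589, -0.0566, 0.358]
tcp_rot: [-2.986, -0.197, -0.791]
force: [4.8, 1.3, -6.5]
width: 0.0325
t 8.6 pos [ 0.4589 -0.0566  0.358 ] q [-0.125  0.248  0.238  2.275 -0.999  0.214 -0.406] F [ 4.8  1.3 -6.5] w 0.0325
chuteframe toolx [ 0.869 -0.007  0.496] y [-0.001 -1.    -0.012] z [ 0.496  0.01  -0.868]
grasp s,n,y mm [ 17.8 120.6 -72.7] z 0.2234
tip s,n,y mm [ 17.7 102.2 -72.5] z 0.2074
```

```bash
python3 rect.py -30 -60 r2
```

```text
100 tin edge -14.0 grey [(-30, 122), (-32, 102), (-34, 86), (-36, 82), (-38, 78), (-40, 79), (-42, 107), (-44, 144), (-46, 157), (-48, 151), (-50, 145), (-52, 145), (-54, 145), (-56, 147), (-58, 148)]
130 tin edge -14.25 grey [(-30, 141), (-32, 111), (-34, 91), (-36, 85), (-38, 83), (-40, 81), (-42, 101), (-44, 137), (-46, 156), (-48, 152), (-50, 152), (-52, 157), (-54, 160), (-56, 159), (-58, 160)]
150 tin edge -14.25 grey [(-30, 135), (-32, 108), (-34, 90), (-36, 85), (-38, 83), (-40, 82), (-42, 103), (-44, 138), (-46, 156), (-48, 152), (-50, 148), (-52, 153), (-54, 159), (-56, 160), (-58, 160)]
200 tin edge -14.75 grey [(-30, 140), (-32, 105), (-34, 87), (-36, 85), (-38, 84), (-40, 81), (-42, 96), (-44, 131), (-46, 156), (-48, 156), (-50, 150), (-52, 153), (-54, 159), (-56, 161), (-58, 161)]
230 tin edge -14.5 grey [(-30, 146), (-32, 110), (-34, 89), (-36, 86), (-38, 85), (-40, 83), (-42, 92), (-44, 125), (-46, 153), (-48, 155), (-50, 153), (-52, 158), (-54, 163), (-56, 163), (-58, 163)]
```

View pics/r2.png

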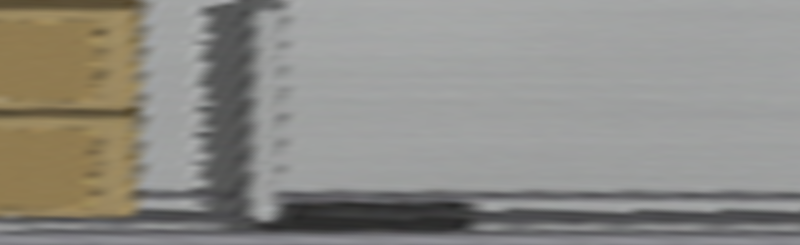

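```bash
python3 -m inch '[[[0,0,-7,0,0],[0,0,0,0,0]]]' 60;python3 st.py; python3 -m inch '[[[0.5,0,0,0,0],[0.5,0,0,0,0],[0.5,0,0,0,0]]]' 20;python3 st.py
python3 rect.py -30 -48 r3|head -2
python3 - <<'E'
from h import *
im=vision.get_image("side")
u,v,w,h=(215,140,90,80)
im=cv2.resize(im[v:v+h,u:u+w],None,fx=7,fy=7,interpolation=cv2.INTER_CUBIC); cv2.imwrite(f"pics/d_side.png",im[:,:,::-1])
E
```

```text
clock: 8.82
tcp_pos: [0.4581, -0.0508, 0.3581]
tcp_rot: [-2.987, -0.194, -0.791]
force: [5.1, 2.4, -6.3]
width: 0.0323
t 8.82 pos [ 0.4581 -0.0508  0.3581] q [-0.152  0.246  0.252  2.28  -0.997  0.208 -0.422] F [ 5.1  2.4 -6.3] w 0.0323
chuteframe toolx [ 0.868 -0.008  0.496] y [-0.002 -1.    -0.012] z [ 0.496  0.009 -0.868]
grasp s,n,y mm [ 17.9 120.7 -67. ] z 0.2235
tip s,n,y mm [ 17.8 102.3 -66.9] z 0.2075
clock: 9.07
tcp_pos: [0.4577, -0.0517, 0.358]
tcp_rot: [-2.987, -0.193, -0.791]
force: [0.4, 0.3, 0.5]
width: 0.0425
t 9.07 pos [ 0.4577 -0.0517  0.358 ] q [-0.149  0.245  0.251  2.28  -0.998  0.208 -0.42 ] F [0.4 0.3 0.5] w 0.0425
chuteframe toolx [ 0.869 -0.009  0.495] y [-0.003 -1.    -0.012] z [ 0.495  0.009 -0.869]
grasp s,n,y mm [ 17.3 120.9 -67.9] z 0.2234
tip s,n,y mm [ 17.2 102.5 -67.8] z 0.2074
100 tin edge -14.0 grey [(-30, 82), (-32, 80), (-34, 83), (-36, 100), (-38, 134), (-40, 155), (-42, 148), (-44, 134), (-46, 136)]
130 tin edge -14.0 grey [(-30, 85), (-32, 83), (-34, 81), (-36, 100), (-38, 134), (-40, 156), (-42, 154), (-44, 144), (-46, 148)]
```

View pics/d_side.png

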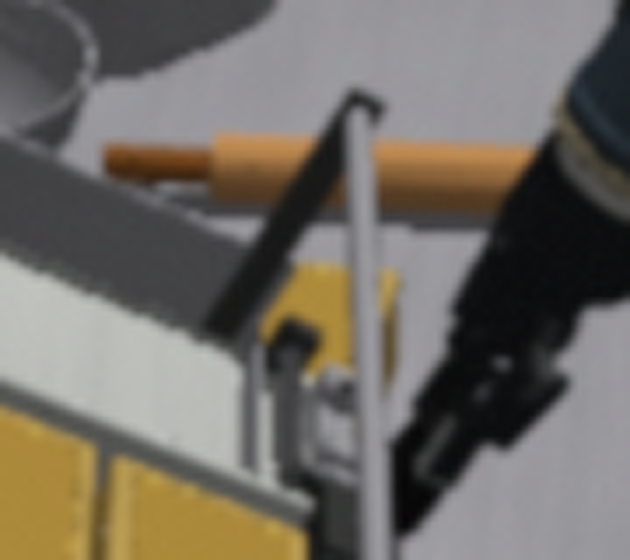

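```bash
for i in 1; do python3 -m inch '[[[0.5,0,-3,0,0],[0.5,0,-2,0,0]]]' 20;python3 st.py|sed -n '1p;3p'; done;  python3 -m inch '[[[0.5,0,-2,0,0],[0.5,0,0,0,0]]]' 20; python3 st.py|sed -n '1p;3p'
```

```text
clock: 9.33
tcp_pos: [0.457, -0.0468, 0.3579]
tcp_rot: [-2.988, -0.192, -0.791]
force: [0.3, 0.1, -0.3]
width: 0.0428
t 9.33 pos [ 0.457  -0.0468  0.3579] q [-0.171  0.244  0.262  2.283 -0.998  0.203 -0.431] F [ 0.3  0.1 -0.3] w 0.0428
grasp s,n,y mm [ 17.3 120.8 -63. ] z 0.2233
clock: 9.5
tcp_pos: [0.4568, -0.0447, 0.3579]
tcp_rot: [-2.988, -0.192, -0.791]
force: [-0.6, 0.5, 1.3]
width: 0.0426
t 9.5 pos [ 0.4568 -0.0447  0.3579] q [-0.181  0.244  0.267  2.285 -0.999  0.202 -0.435] F [-0.6  0.5  1.3] w 0.0426
grasp s,n,y mm [ 17.3 120.8 -60.9] z 0.2232
```

```bash
python3 -m inch '[[[0.5,0,-2,0,0],[0.5,0,0,0,0]]]' 20;python3 st.py|sed -n '1p;3p';  python3 rect.py -26 -46 r4|head -2
```

```text
clock: 9.67
tcp_pos: [0.4567, -0.0438, 0.3579]
tcp_rot: [-2.99, -0.189, -0.792]
force: [1.4, -5.1, -1.6]
width: 0.0429
t 9.67 pos [ 0.4567 -0.0438  0.3579] q [-0.189  0.243  0.273  2.286 -0.999  0.198 -0.439] F [ 1.4 -5.1 -1.6] w 0.0429
grasp s,n,y mm [ 17.4 120.8 -60.4] z 0.2233
100 tin edge -13.75 grey [(-26, 84), (-28, 82), (-30, 80), (-32, 78), (-34, 96), (-36, 134), (-38, 157), (-40, 151), (-42, 143), (-44, 143)]
130 tin edge -14.25 grey [(-26, 90), (-28, 85), (-30, 84), (-32, 83), (-34, 98), (-36, 132), (-38, 155), (-40, 153), (-42, 148), (-44, 154)]
```

```bash
python3 -m inch '[[[0.5,0,-1.5,0,0],[0.5,0,0,0,0]]]' 20;python3 st.py|sed -n '1p;3p';  python3 rect.py -26 -46 r5|head -2
```

```text
clock: 9.88
tcp_pos: [0.4566, -0.0432, 0.3579]
tcp_rot: [-2.991, -0.187, -0.793]
force: [2.1, -9.4, -3.9]
width: 0.043
t 9.88 pos [ 0.4566 -0.0432  0.3579] q [-0.196  0.243  0.278  2.287 -0.999  0.196 -0.442] F [ 2.1 -9.4 -3.9] w 0.043
grasp s,n,y mm [ 17.4 120.8 -60.2] z 0.2233
100 tin edge -13.75 grey [(-26, 84), (-28, 81), (-30, 80), (-32, 78), (-34, 98), (-36, 135), (-38, 157), (-40, 151), (-42, 143), (-44, 142)]
130 tin edge -14.25 grey [(-26, 90), (-28, 85), (-30, 84), (-32, 84), (-34, 99), (-36, 133), (-38, 156), (-40, 155), (-42, 149), (-44, 154)]
```

The force rose to 9 N without the guide moving, so the pin has already dropped into a notch. Its gap is about 22 mm, a whole notch too far, and the next notch should leave about 2 mm. I'll re-centre, grip and lift again.

```bash
python3 -m inch '[[[0.5,0,3.5,0,0],[0.5,0,3,0,0],[0.5,0,0,8,0],[0.5,0,0,7,0],[0.5,0,0,0,0]]]' 20;python3 st.py|sed -n '1p;3p'; python3 -m inch '[[[0,0,0,0,0],[0,0,0,0,0],[0,0,0,0,0]]]' 40;python3 st.py|sed -n '1p;3p';  python3 rect.py -26 -46 r6|head -2
```

```text
clock: 10.35
tcp_pos: [0.4652, -0.0465, 0.3449]
tcp_rot: [-2.988, -0.197, -0.786]
force: [-0.2, 0.8, 0.1]
width: 0.0423
t 10.35 pos [ 0.4652 -0.0465  0.3449] q [-0.101  0.275  0.177  2.281 -1.085  0.172 -0.343] F [-0.2  0.8  0.1] w 0.0423
grasp s,n,y mm [ 17.4 105.5 -63.6] z 0.2101
clock: 10.6
tcp_pos: [0.4648, -0.0476, 0.3457]
tcp_rot: [-2.989, -0.189, -0.789]
force: [1.9, -3.6, -4.4]
width: 0.0329
t 10.6 pos [ 0.4648 -0.0476  0.3457] q [-0.104  0.274  0.182  2.282 -1.086  0.171 -0.346] F [ 1.9 -3.6 -4.4] w 0.0329
grasp s,n,y mm [ 17.6 106.4 -65.1] z 0.211
100 tin edge -14.0 grey [(-26, 84), (-28, 82), (-30, 80), (-32, 77), (-34, 95), (-36, 132), (-38, 156), (-40, 150), (-42, 143), (-44, 143)]
130 tin edge -14.25 grey [(-26, 90), (-28, 86), (-30, 85), (-32, 83), (-34, 94), (-36, 127), (-38, 154), (-40, 153), (-42, 147), (-44, 153)]
```

```bash
python3 -m inch '[[[0,0,0,-5,0],[0,0,0,-5,0],[0,0,0,-5,0],[0,0,0,0,0]]]' 60;python3 st.py
```

```text
clock: 10.98
tcp_pos: [0.4572, -0.0478, 0.3589]
tcp_rot: [-2.988, -0.192, -0.788]
force: [2.7, -0.7, -7.9]
width: 0.0327
t 10.98 pos [ 0.4572 -0.0478  0.3589] q [-0.184  0.244  0.282  2.281 -0.998  0.213 -0.429] F [ 2.7 -0.7 -7.9] w 0.0327
chuteframe toolx [ 0.869 -0.009  0.494] y [-0.004 -1.    -0.013] z [ 0.494  0.009 -0.869]
grasp s,n,y mm [ 17.7 121.6 -64. ] z 0.2242
tip s,n,y mm [ 17.6 103.2 -63.8] z 0.2082
```

```bash
python3 -m inch '[[[0,0,-6,0,0],[0,0,-6,0,0],[0,0,-5,0,0],[0,0,0,0,0]]]' 60;python3 st.py; python3 rect.py -8 -32 r7|head -3
```

```text
clock: 11.32
tcp_pos: [0.4552, -0.0299, 0.3585]
tcp_rot: [-2.987, -0.195, -0.787]
force: [3.6, 1.8, -8.7]
width: 0.0323
t 11.32 pos [ 0.4552 -0.0299  0.3585] q [-0.263  0.241  0.32   2.292 -0.998  0.198 -0.467] F [ 3.6  1.8 -8.7] w 0.0323
chuteframe toolx [ 0.87  -0.008  0.494] y [-0.002 -1.    -0.013] z [ 0.494  0.01  -0.87 ]
grasp s,n,y mm [ 17.7 121.1 -45.7] z 0.2237
tip s,n,y mm [ 17.6 102.7 -45.5] z 0.2077
100 tin edge -14.0 grey [(-8, 130), (-10, 130), (-12, 120), (-14, 109), (-16, 125), (-18, 152), (-20, 154), (-22, 138), (-24, 134), (-26, 142), (-28, 146), (-30, 146)]
130 tin edge -14.25 grey [(-8, 130), (-10, 130), (-12, 114), (-14, 105), (-16, 125), (-18, 151), (-20, 155), (-22, 149), (-24, 151), (-26, 158), (-28, 160), (-30, 160)]
150 tin edge -14.25 grey [(-8, 130), (-10, 131), (-12, 120), (-14, 108), (-16, 120), (-18, 148), (-20, 156), (-22, 146), (-24, 144), (-26, 154), (-28, 160), (-30, 159)]
```

View pics/r7.png

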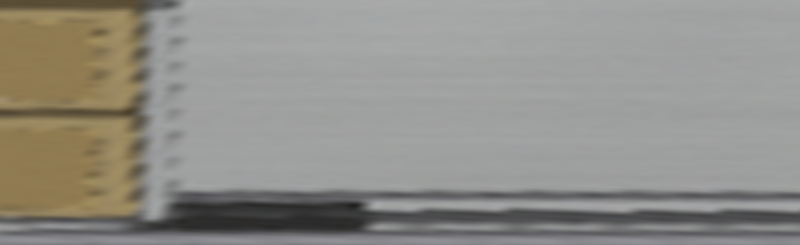

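The fence stands 1.5–2 mm from the tins with no contact force. Releasing the knob.

```bash
python3 -m inch '[[[0.5,0,0,0,0],[0.5,0,0,0,0],[0.5,0,0,0,0]]]' 20;python3 st.py|sed -n '1p;3p'; python3 rect.py -8 -32 r8|head -3; python3 -m inch '[[[0.5,0,3,0,0],[0.5,0,3,0,0],[0.5,0,0,0,0]]]' 20;python3 st.py|sed -n '1p;3p';python3 rect.py -8 -32 r8|head -3
```

```text
clock: 11.62
tcp_pos: [0.4556, -0.0313, 0.3593]
tcp_rot: [-2.987, -0.192, -0.79]
force: [0.7, 0.2, 0.2]
width: 0.0428
t 11.62 pos [ 0.4556 -0.0313  0.3593] q [-0.26   0.24   0.32   2.291 -0.997  0.198 -0.467] F [0.7 0.2 0.2] w 0.0428
grasp s,n,y mm [ 18.6 121.7 -47.4] z 0.2247
100 tin edge -14.0 grey [(-8, 129), (-10, 131), (-12, 120), (-14, 104), (-16, 116), (-18, 147), (-20, 156), (-22, 142), (-24, 135), (-26, 140), (-28, 145), (-30, 146)]
130 tin edge -14.25 grey [(-8, 131), (-10, 130), (-12, 115), (-14, 102), (-16, 116), (-18, 145), (-20, 156), (-22, 149), (-24, 147), (-26, 155), (-28, 160), (-30, 160)]
150 tin edge -14.25 grey [(-8, 129), (-10, 131), (-12, 121), (-14, 108), (-16, 117), (-18, 144), (-20, 157), (-22, 148), (-24, 144), (-26, 152), (-28, 159), (-30, 159)]
clock: 11.92
tcp_pos: [0.4563, -0.0368, 0.359]
tcp_rot: [-2.986, -0.194, -0.788]
force: [-0.8, 3.9, 2.0]
width: 0.0427
t 11.92 pos [ 0.4563 -0.0368  0.359 ] q [-0.234  0.242  0.307  2.287 -1.002  0.205 -0.448] F [-0.8  3.9  2. ] w 0.0427
grasp s,n,y mm [ 18.2 121.5 -52.6] z 0.2243
100 tin edge -14.0 grey [(-8, 130), (-10, 132), (-12, 121), (-14, 95), (-16, 88), (-18, 118), (-20, 151), (-22, 156), (-24, 146), (-26, 140), (-28, 143), (-30, 146)]
130 tin edge -14.25 grey [(-8, 130), (-10, 130), (-12, 119), (-14, 97), (-16, 86), (-18, 110), (-20, 145), (-22, 156), (-24, 150), (-26, 152), (-28, 158), (-30, 160)]
150 tin edge -14.5 grey [(-8, 129), (-10, 131), (-12, 124), (-14, 102), (-16, 88), (-18, 111), (-20, 146), (-22, 157), (-24, 150), (-26, 147), (-28, 154), (-30, 160)]
```

```bash
python3 -m inch '[[[0.5,0,2,0,0],[0.5,0,0,0,0]]]' 20;python3 st.py|sed -n '1p;3p';python3 rect.py -8 -32 r9|head -3
```

```text
clock: 12.13
tcp_pos: [0.4565, -0.0375, 0.359]
tcp_rot: [-2.984, -0.197, -0.787]
force: [-2.3, 8.8, 5.2]
width: 0.0424
t 12.13 pos [ 0.4565 -0.0375  0.359 ] q [-0.227  0.242  0.302  2.286 -1.003  0.208 -0.443] F [-2.3  8.8  5.2] w 0.0424
grasp s,n,y mm [ 18.3 121.4 -53. ] z 0.2243
100 tin edge -14.0 grey [(-8, 130), (-10, 132), (-12, 122), (-14, 95), (-16, 88), (-18, 117), (-20, 150), (-22, 155), (-24, 147), (-26, 140), (-28, 143), (-30, 146)]
130 tin edge -14.25 grey [(-8, 130), (-10, 130), (-12, 120), (-14, 96), (-16, 84), (-18, 108), (-20, 145), (-22, 157), (-24, 152), (-26, 151), (-28, 156), (-30, 160)]
150 tin edge -14.5 grey [(-8, 129), (-10, 131), (-12, 124), (-14, 102), (-16, 88), (-18, 109), (-20, 144), (-22, 156), (-24, 150), (-26, 148), (-28, 155), (-30, 159)]
```

The guide is locked in both directions, with a gap of about 4 mm at the right end of its play and about 2.6 mm at centre. I'll centre the tool, open and withdraw square to the plate.

```bash
python3 -m inch '[[[0.5,0,-3,0,0],[0.5,0,-3,0,0],[1,0,0,0,0],[1,0,0,0,0],[1,0,0,0,0]]]' 20;python3 st.py|sed -n '1p;3p'; python3 -m inch '[[[1,0,0,-8,0],[1,0,0,-12,0],[1,0,0,-16,0],[1,0,0,-20,0],[1,0,0,-20,0]]]' 20;python3 st.py|sed -n '1p;3p'
```

```text
clock: 12.6
tcp_pos: [0.4557, -0.0334, 0.3588]
tcp_rot: [-2.988, -0.192, -0.789]
force: [-0.7, 0.7, 1.0]
width: 0.0771
t 12.6 pos [ 0.4557 -0.0334  0.3588] q [-0.255  0.242  0.321  2.29  -1.002  0.2   -0.457] F [-0.7  0.7  1. ] w 0.0771
grasp s,n,y mm [ 18.  121.4 -49.7] z 0.2241
clock: 13.02
tcp_pos: [0.4181, -0.0396, 0.425]
tcp_rot: [-2.99, -0.19, -0.787]
force: [-0.7, 1.8, 1.1]
width: 0.0852
t 13.02 pos [ 0.4181 -0.0396  0.425 ] q [-0.659  0.075  0.742  2.262 -0.474  0.353 -0.967] F [-0.7  1.8  1.1] w 0.0852
grasp s,n,y mm [ 17.9 197.8 -50.9] z 0.2902
```

```bash
python3 -m inch '[[[1,0,0,-20,0],[1,0,0,-20,0],[1,-8,0,-20,0],[1,-8,0,-20,0],[1,0,0,0,0]]]' 20;python3 st.py; python3 rect.py -8 -32 r10
python3 - <<'E'
from h import *
ims={c:vision.get_image(c) for c in("side","top")}
x={'top':(160,100,170,115),'side':(170,140,125,130)}
for c,(u,v,w,h) in x.items():
    im=cv2.resize(ims[c][v:v+h,u:u+w],None,fx=4.5,fy=4.5,interpolation=cv2.INTER_CUBIC); cv2.imwrite(f"pics/e_{c}.png",im[:,:,::-1])
E
```

```text
clock: 13.43
tcp_pos: [0.3644, -0.0475, 0.4873]
tcp_rot: [-2.984, -0.191, -0.793]
force: [0.3, -0.2, -0.4]
width: 0.0853
t 13.43 pos [ 0.3644 -0.0475  0.4873] q [-0.727 -0.18   0.648  2.228  0.115  0.541 -1.585] F [ 0.3 -0.2 -0.4] w 0.0853
chuteframe toolx [ 0.868 -0.01   0.497] y [-0.004 -1.    -0.014] z [ 0.497  0.011 -0.868]
grasp s,n,y mm [  2.7 278.8 -50.9] z 0.3528
tip s,n,y mm [  2.7 260.4 -50.7] z 0.3368
100 tin edge -14.0 grey [(-8, 129), (-10, 131), (-12, 120), (-14, 93), (-16, 85), (-18, 117), (-20, 149), (-22, 153), (-24, 144), (-26, 138), (-28, 141), (-30, 144)]
130 tin edge -14.25 grey [(-8, 129), (-10, 129), (-12, 117), (-14, 95), (-16, 87), (-18, 113), (-20, 146), (-22, 154), (-24, 148), (-26, 150), (-28, 156), (-30, 158)]
150 tin edge -14.5 grey [(-8, 128), (-10, 130), (-12, 123), (-14, 100), (-16, 86), (-18, 110), (-20, 145), (-22, 156), (-24, 150), (-26, 146), (-28, 152), (-30, 157)]
200 tin edge -15.0 grey [(-8, 127), (-10, 129), (-12, 127), (-14, 107), (-16, 87), (-18, 103), (-20, 139), (-22, 156), (-24, 151), (-26, 147), (-28, 152), (-30, 157)]
230 tin edge -14.75 grey [(-8, 126), (-10, 130), (-12, 124), (-14, 101), (-16, 85), (-18, 102), (-20, 138), (-22, 156), (-24, 148), (-26, 143), (-28, 152), (-30, 160)]
```

View pics/e_side.png

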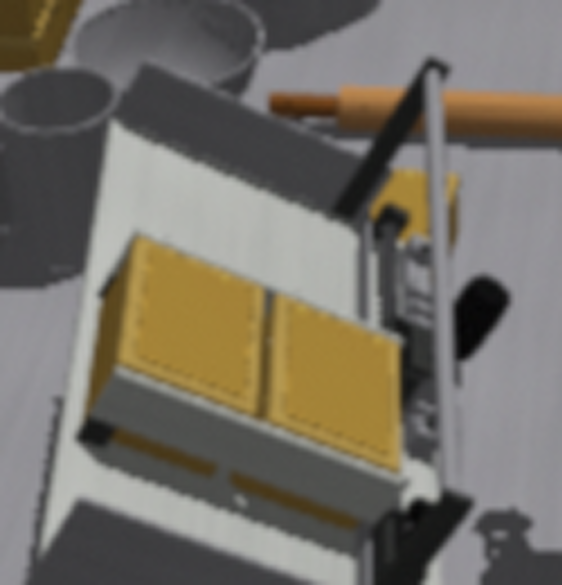

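View pics/e_top.png

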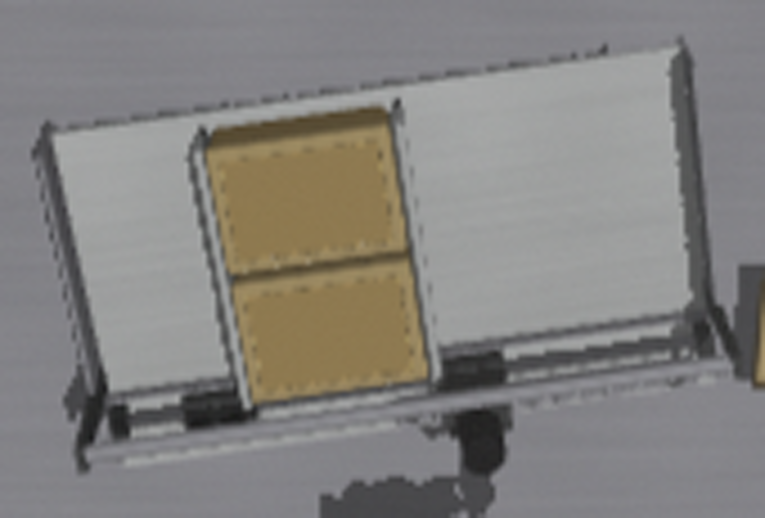

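```bash
python3 - <<'E'
from h import *
from fit import W
p=np.load('p.npy')
for n in(.122,.132):
    for c,o in(('side',(170,140)),('top',(160,100))): print(n,c,((proj(c,W(p,.018,n,-.048))[0]-o+.5)*4.5-.5).round(0))
# same marker in the first picture (seated), knob then y~-.178
for n in(.122,.132): print('init',n,((proj('side',W(p,.018,n,-.178))[0]-(170,140)+.5)*3.2-.5).round(0),((proj('top',W(p,.018,n,-.178))[0]-(160,100)+.5)*4.5-.5).round(0))
E
```

```text
0.122 side [492. 284.]
0.122 top [484. 457.]
0.132 side [499. 275.]
0.132 top [485. 463.]
init 0.122 [344. 129.] [651. 432.]
init 0.132 [349. 123.] [652. 438.]
```

```bash
python3 -c "
from rig import bot
print(bot.job_done())"
```

```text
the job is handed in; nothing more can be done
None
```

The guide now sits in the closest notch that leaves the tins free, with the knob down. I handed the job in at about 13.5 s on the robot's clock.

- **Tilting the hand:** The moves have no tilt command. I drove the wrist against its joint limit high above the chute until the hand leaned 30°, square to the plate. It came down on the knob clear of the crossbar.
- **Finding the notch:** I lifted the knob about 15 mm and slid the guide left. The first notch I let it into left about a 22 mm gap, a whole notch too far. I lifted it again, moved one notch further and let it drop.
- **Last checks:**
  - The guide held against a 9 N push to the right, moving only its small play.
  - The knob's height in both pictures matches it being fully down.
  - The fence stands about 4 mm from the tins, at the far end of its play in the notch. That works out to about 2.6 mm at the notch's centre and 1.3 mm at the nearest.
  - The tins' edges stayed within about 0.25 mm of where they were before the guide moved, and the hand is clear of everything.
- **Not checked:** I did not push the guide left, toward the tins, in its final notch. The gap figures come from the camera and could be off by about 1 mm. I did not re-measure the other things on the bench, but the hand did not go near them.

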